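# Push an order of cartons into the bay with a straightedge

### The job

Take the straightedge out of its slanted rest and with it push the three green cartons, all together as one group, into the wooden order bay until every one lies square up against the back wall. Touch the cartons with nothing but the straightedge, then put it down on the worktop clear of the bay and let go; leave the bottles, the mug and the teal carton where they are.

Things in the scene. Friction and masses are not known exactly. Their poses are not given: they have to be found in the camera images.
- bay: light wooden three-sided fence with a green floor sheet, fixed: the order bay. Walls 40 mm high, 12 mm thick; no raised floor. Origin: at worktop level, middle of the back wall's inner face. Its +x points out through the back wall, so things are pushed in along +x; the inside is x from -130 mm (open mouth, ends of the side walls) to 0, y from -138 to 138 mm.
- rest: fixed grey rest carrying the straightedge on two bearers, 18 mm wide, at x = -75 and 75 mm; between them it is free down to a 6 mm base. Origin: centre of base, worktop level; x along the straightedge. The straightedge's top leans 35 degrees towards the rest's -y, its lower 46 mm against the bearers; lips 14 mm high stand 10 mm off its other face. It slides out freely along its slant.
- straightedge_center (a point): straightedge: flat aluminium bar, 220 mm long (its x), 12 mm thick (its y), 80 mm high (its z), about 0.25 kg, black strip along the bottom edge. Along the top edge, in the middle, a blue grip 90 mm long (x), 18 mm thick (y), 45 to 79 mm above the bottom edge. This point: its centre, 40 mm above the bottom edge. At the start it stands in the rest, slanted 35 degrees.
- straightedge_grip (a point): the middle of the straightedge's blue grip, 20 mm above its centre towards the top edge; same axes as the centre.
- green_carton_0: one of three equal green and white medicine cartons lying flat and loose, 56 mm (x) by 98 mm (y, long) by 24 mm high, about 45 g. Origin: centre of its underside; y along the length. At the start they lie side by side in front of the bay's mouth, roughly pointing into it.
- green_carton_1: one of three equal green and white medicine cartons lying flat and loose, 56 mm (x) by 98 mm (y, long) by 24 mm high, about 45 g. Origin: centre of its underside; y along the length. At the start they lie side by side in front of the bay's mouth, roughly pointing into it.
- green_carton_2: one of three equal green and white medicine cartons lying flat and loose, 56 mm (x) by 98 mm (y, long) by 24 mm high, about 45 g. Origin: centre of its underside; y along the length. At the start they lie side by side in front of the bay's mouth, roughly pointing into it.
- pill_bottle: bystander: upright white round pill bottle with green cap, 48 mm across, 76 mm high, loose. Origin: centre of its underside.
- brown_bottle: bystander: upright brown round bottle with white cap, 44 mm across, 100 mm high, loose. Origin: centre of its underside.
- mug: bystander: white spotted mug, 82 mm across and 91 mm high, loose. Origin: centre of its underside.
- carton_f: bystander: teal and white medicine carton lying flat, 66x105x22 mm, loose. Origin: centre of its underside.

How it is judged (in metres and radians):
On the way, in this order (a step that is already met when the one before it is completed fails the run):
1. the straightedge is out of its rest (distance between straightedge_center and rest above 0.1 m), for 0.1 s.
2. all three cartons lie square against the back wall of the bay (x of each of green_carton_0, green_carton_1, green_carton_2 in the frame of bay above -0.064 m and y of green_carton_0 in the frame of bay between -0.13 and 0.13 m and angle between the y axis of each of green_carton_0, green_carton_1, green_carton_2 and the x axis of bay, either way round below 0.2 rad and angle between each of green_carton_0, green_carton_1, green_carton_2's own z axis and vertical below 0.15 rad and y of green_carton_1 in the frame of bay between -0.13 and 0.13 m and y of green_carton_2 in the frame of bay between -0.13 and 0.13 m), for 0.2 s.
At the end, for the whole second after the job is handed in: All three cartons lie flat and still in the bay, each end within 15 mm of the back wall, square to it within 0.2 rad; the straightedge is released, still and low on the worktop or rest, its centre outside the bay (145 mm or more from the back wall on the mouth side, or beyond a wall) (all of step 2 and (x of straightedge_center in the frame of bay below -0.145 m or x of straightedge_center in the frame of bay above 0.025 m or y of straightedge_center in the frame of bay above 0.165 m or y of straightedge_center in the frame of bay below -0.165 m) and height (world z) of straightedge_center below 0.12 m and linear speed of each of straightedge, green_carton_0, green_carton_1, green_carton_2 below 0.03 m/s); the robot touches nothing.
It fails at once if a carton is touched by the robot itself instead of the straightedge (contact force between any of the fingers, the arm and green_carton_0 above 1 N or contact force between any of the fingers, the arm and green_carton_1 above 1 N or contact force between any of the fingers, the arm and green_carton_2 above 1 N).
It fails at once if the cartons go in one by one: one is at the back wall while another is more than 65 mm behind ((x of green_carton_0 in the frame of bay above -0.065 m and x of green_carton_1 in the frame of bay below -0.13 m) or (x of green_carton_0 in the frame of bay above -0.065 m and x of green_carton_2 in the frame of bay below -0.13 m) or (x of green_carton_1 in the frame of bay above -0.065 m and x of green_carton_0 in the frame of bay below -0.13 m) or (x of green_carton_1 in the frame of bay above -0.065 m and x of green_carton_2 in the frame of bay below -0.13 m) or (x of green_carton_2 in the frame of bay above -0.065 m and x of green_carton_0 in the frame of bay below -0.13 m) or (x of green_carton_2 in the frame of bay above -0.065 m and x of green_carton_1 in the frame of bay below -0.13 m)).
It fails at once if a carton is tipped up or over (angle between any of green_carton_0, green_carton_1, green_carton_2's own z axis and vertical above 0.6 rad).
It fails at once if a bystander (bottles, mug, teal carton) is moved by more than 30 mm (distance of any of pill_bottle, brown_bottle, mug, carton_f from where it was at the start of the episode above 0.03 m).
It also fails if it takes over 54 s, if anything falls off the work surface, if the arm or the gripper's body presses on something with over 40 N, if the wrist force passes 120 N, or if a joint passes its speed limit or range.

### The arm

A 7-joint arm with a two-finger parallel gripper is mounted at the origin on a cart in front of the work surface, level with it; the furniture and walls round the work are solid. World frame = base frame: x ahead of the robot, y to its left, z up, the work surface at z = 0. Lengths are in mm, angles in rad, forces in N, time in s.
With the tool pointing down it reaches from about 425 to 1025 mm from the base axis. Payload 3.6 kg.
Tool frame: the origin (TCP) lies between the finger pads; the fingertips stand 8 mm ahead of it and the grasp point (between the pads) lies 11 mm behind it; z points along the fingers, y is the line along which they close (so a half turn about z gives the same grasp; the last joint's range is limited). The gripper opens to 85 mm and grips with 20 to 120 N. Pads are 22 mm wide; open, the fingers measure 114 mm over their backs; the gripper's body (76 mm by 85 mm) begins 54 mm behind the grasp point. The pads swing forward as they close: fully open they stand 13 mm farther back than shut.
Start: joints at [1.159, 0.591, 0.048, 1.609, -0.033, 0.943, -0.034], TCP at [226.548, -688.699, 239.302] pointing down, gripper open.
Joint ranges: [-2.69, 2.69], [-0.47, 2.24], [-1.27, 1.36], [0.19, 2.51], [-1.53, 4.68], [0.08, 2.07], [-3.09, 3.09]. Speed limits (rad/s): [2.57, 2.57, 3.14, 3.14, 3.14, 3.14, 3.14].

### API

Orientations are given as a 3x3 rotation matrix whose columns are the frame's x, y, z axes.
In Python, from plant import sensors, eyes, order gives the robot as it stands.
- The arm moves only by the tool step_arm, never from a script. Its argument "plan" is a list of rows, each a list of 3 entries, a list of its own where there are three numbers: the turn, a rotation vector about the tool's x, y, z in degrees, then the shift along the tool's x, y, z in m, then the opening, from 0 (shut) to 1 (fully open). In form: [[[rx, ry, rz], [tx, ty, tz], jaw], ...]. A call has 1 to 5 rows; each row is the pose to reach, as a shift and turn from the pose commanded when the call began, along the tool's axes at that moment; what a row does not reach only later rows make up. A row lasts 1/10 s, in which the tool goes at most 50 mm and 8.59 degrees, less where a joint would pass 70% of its speed; a pose out of reach is approached as far as the arm can. A call with a gripper value outside its range is refused whole. The fingers move at their own pace and stop on an object; the grip force is fixed at half the most. Time passes only in rows, so rows that repeat a pose let the fingers close. It gives the time, the measured TCP pose, the force, the opening and the grip force at its end, in the units of the state.
- sensors.sense(): the state, without advancing time (a new reading comes with each control period).
- eyes.get_image(name): name is "scene" or "top" or "wrist"; returns a dict with "frame" (384x512x3 uint8, blue, green, red), "fx", "fy", "cx", "cy" (pixels), "distortion" ([k1, k2, p1, p2, k3] as OpenCV has them; the pictures are not rectified), "rvec" (rotation vector, rad) and "tvec" (3), from world to camera coordinates, as OpenCV has them; the wrist camera has in their place "hand_eye" (4x4, takes a point from camera to tool coordinates, whose origin is the TCP and whose axes are the flange's). Camera axes: x right, y down, z forward; pixel columns grow to the right and rows downward; lengths in mm; the calibration is good to about 2 mm. A picture is of the moment at which its call begins: read the wrist's pose just before it. There is no depth.
- order.finish_job(): hands the job in; it is judged then, once.
The state is a dict: "time": time; "joint_pos": joint angles; "joint_velocities": joint speeds; "joint_efforts": joint torques, N m; "position": TCP position; "ee_rot": TCP orientation; "contact_force": force on the tool from outside, world axes, zero at the start; "torque": the same for the moment, N m; "grip_width": finger opening in mm; "finger_force": force on a finger pad.
Only numpy, scipy, OpenCV 4.12 (cv2) and the standard library are available. Lean on these libraries where they do the work, as an engineer would, in place of code of your own. Each camera call takes 0.05 s, during which the arm holds its last target. There are 200 camera calls.

## Working session

There is one attempt and no reset: what is moved stays moved. The work goes in short steps, Python scripts to look and compute and a tool call to move; the robot and the scene stay as the last step left them, time stands still between calls to the robot, and variables do not carry over. Pictures are saved under pics/ and viewed, at most 10 in all, crops included, and the job is handed in when it is done.

Besides the shell and the picture viewer there is one more tool, called after "Call:" as name([rows], argument=value, ...), one row to a line, values as JSON. step_arm: Moves the arm, as the interface text tells. Its arguments: {"type":"object","properties":{"plan":{"type":"array"}},"required":["plan"]}

```bash
mkdir -p pics; ls
python3 - <<'E'
from plant import sensors, eyes
import cv2
s=sensors.sense();print({k:s[k] for k in("time","position","ee_rot","grip_width")})
for n in("scene","top"):
    d=eyes.get_image(n);cv2.imwrite(f"pics/{n}0.png",d["frame"])
    print({k:d[k] for k in d if k!="frame"})
E
```

```text
pics
{'time': 0.0, 'position': array([ 226.30447054, -687.9100939 ,  238.11977885]), 'ee_rot': array([[ 9.49883162e-01,  3.12603972e-01, -8.57903854e-04],
       [ 3.12605113e-01, -9.49880797e-01,  2.12489357e-03],
       [-1.50656225e-04, -2.28658576e-03, -9.99997374e-01]]), 'grip_width': 85.46416315482138}
{'fx': 406.800770502866, 'fy': 406.800770502866, 'cx': 254.0095360900892, 'cy': 196.31107970764916, 'distortion': array([-0.06996447,  0.        ,  0.        ,  0.        ,  0.        ]), 'rvec': array([ 1.09680385, -1.9992276 ,  1.28698991]), 'tvec': array([315.72581632, 276.75969153, 790.20373943])}
{'fx': 499.8440213133976, 'fy': 499.8440213133976, 'cx': 251.86837108635217, 'cy': 193.28372244529587, 'distortion': array([-0.10545429,  0.        ,  0.        ,  0.        ,  0.        ]), 'rvec': array([ 2.19102441, -2.17563961,  0.10627612]), 'tvec': array([-1.21835277e+00,  5.78282220e+02,  1.81906157e+03])}
```

View pics/scene0.png

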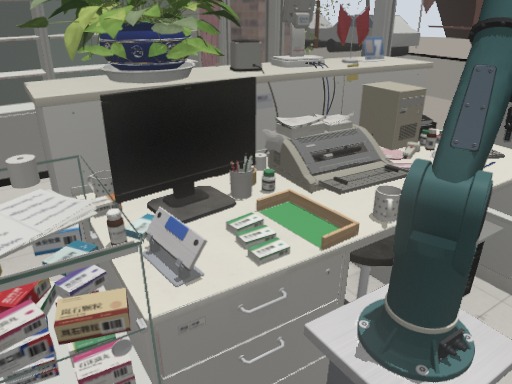

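View pics/top0.png

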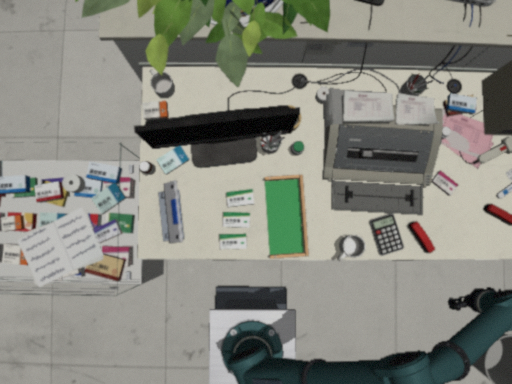

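The scene shows the slanted straightedge (175,245), three cartons (245,222)-(268,250) and the bay (305,215). In the top view the straightedge is at (172,212), the cartons at (238,198), (236,219) and (232,242), and the bay floor spans (267..303, 177..257) with its mouth to the left.

```bash
cat > h.py <<'E'
import numpy as np, cv2
def cam(d):
    K=np.array([[d["fx"],0,d["cx"]],[0,d["fy"],d["cy"]],[0,0,1]]);return K,np.array(d["distortion"])
def ext(d,s=None):
    "R,c: camera->world rotation and camera centre"
    if "rvec" in d:
        R=cv2.Rodrigues(np.array(d["rvec"]))[0].T;return R,-R@np.array(d["tvec"]).ravel()
    T=np.array(d["hand_eye"]);E=np.array(s["ee_rot"]);return E@T[:3,:3],E@T[:3,3]+np.array(s["position"])
def rays(d,px,s=None):
    K,D=cam(d);p=cv2.undistortPoints(np.array(px,float).reshape(-1,1,2),K,D)[:,0]
    R,c=ext(d,s);return c,(R@np.c_[p,np.ones(len(p))].T).T
def plane(d,px,z,s=None):
    c,r=rays(d,px,s);return c+r*((z-c[2])/r[:,2])[:,None]
def proj(d,P,s=None):
    K,D=cam(d);R,c=ext(d,s)
    return cv2.projectPoints(np.array(P,float).reshape(-1,1,3),cv2.Rodrigues(R.T)[0],-R.T@c,K,D)[0][:,0]
def blobs(m,amin):
    cs,_=cv2.findContours(m.astype(np.uint8),cv2.RETR_EXTERNAL,cv2.CHAIN_APPROX_NONE)
    return [c for c in cs if cv2.contourArea(c)>=amin]
E
python3 - <<'E'
from h import *
from plant import eyes
np.set_printoptions(precision=1,suppress=True)
d=eyes.get_image("top");f=d["frame"]
x0,y0,x1,y1=140,140,320,270
cv2.imwrite("pics/topc.png",cv2.resize(f[y0:y1,x0:x1],None,fx=4.4,fy=4.4,interpolation=cv2.INTER_CUBIC))
hsv=cv2.cvtColor(f,cv2.COLOR_BGR2HSV)
g=cv2.inRange(hsv,(45,100,60),(80,255,255));g[:, :215]=0;g[:,320:]=0;g[:150]=0;g[260:]=0
for c in blobs(g,15):
    r=cv2.minAreaRect(c);a=cv2.contourArea(c);z=0 if a>800 else 24
    print("green",a,r[0],r[1],r[2]);print(plane(d,cv2.boxPoints(r),z))
b=cv2.inRange(hsv,(100,120,60),(130,255,255));b[:, :155]=0;b[:,200:]=0;b[:170]=0;b[250:]=0
for c in blobs(b,15):
    r=cv2.minAreaRect(c);print("blue",cv2.contourArea(c),r);print(plane(d,cv2.boxPoints(r),75))
s=eyes.get_image("scene");f=s["frame"]
cv2.imwrite("pics/scc.png",cv2.resize(f[190:300,130:370],None,fx=3.3,fy=3.3,interpolation=cv2.INTER_CUBIC))
E
```

```text
green 26.0 (232.0, 236.0) (2.0, 24.0) 90.0
[[424.  118.7  24. ]
 [424.6  30.7  24. ]
 [417.3  30.6  24. ]
 [416.7 118.6  24. ]]
green 27.0 (236.0, 214.0) (2.0, 24.0) 90.0
[[504.8 104.9  24. ]
 [505.4  16.6  24. ]
 [498.1  16.5  24. ]
 [497.4 104.8  24. ]]
green 28.5 (238.97598266601562, 191.8679962158203) (2.593839168548584, 24.32842254638672) 79.69515228271484
[[579.5  95.4  24. ]
 [596.3   7.2  24. ]
 [586.9   5.5  24. ]
 [570.1  93.6  24. ]]
green 2272.0 (283.96868896484375, 216.29527282714844) (72.48300170898438, 32.9906005859375) 86.05481719970703
[[ 625.9  -46.4    0. ]
 [ 635.5 -170.1    0. ]
 [ 365.4 -188.5    0. ]
 [ 356.5  -66.2    0. ]]
blue 69.0 ((173.9534149169922, 211.0575408935547), (23.972816467285156, 3.9780220985412598), 83.9909896850586)
[[549.9 294.4  75. ]
 [551.6 280.2  75. ]
 [466.2 269.6  75. ]
 [464.6 283.8  75. ]]
```

View pics/topc.png

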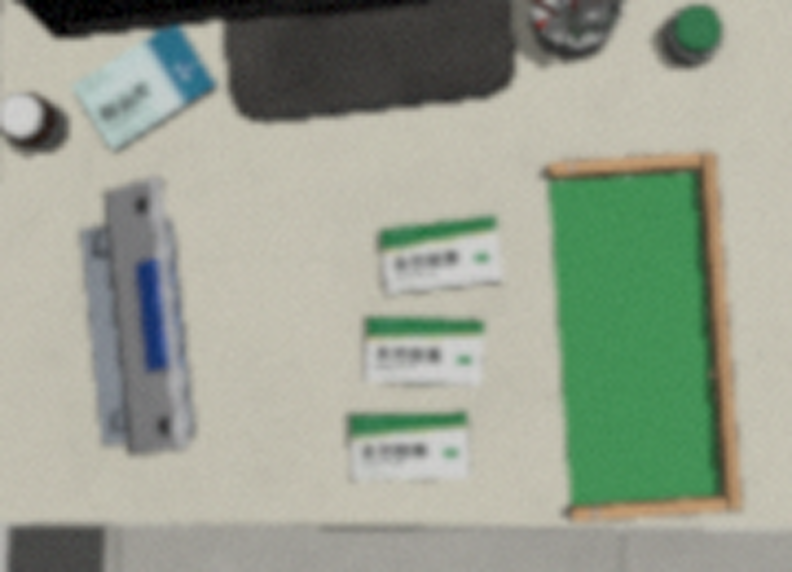

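View pics/scc.png

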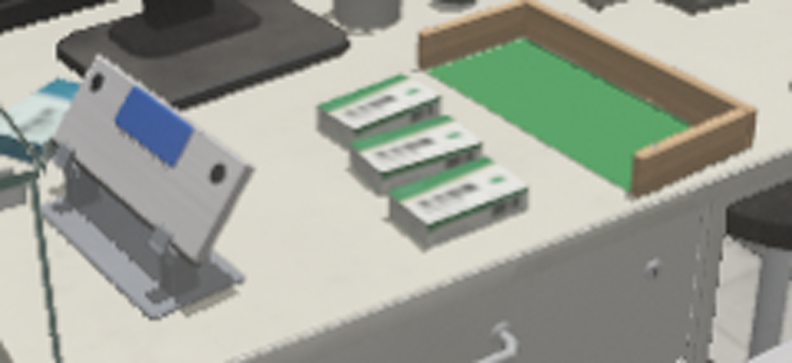

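The crops show the bar leaning to the right (world -y) in the rest, with its lips on the left (+y). The cartons are roughly aligned with the bay and the bay mouth faces left. I'll move to a viewing pose above the rest and cartons.

```bash
cat >> h.py <<'E'
from scipy.spatial.transform import Rotation as Ro
def rel(s,p,R):
    E=np.array(s["ee_rot"]);print("turn",np.round(Ro.from_matrix(E.T@R).as_rotvec(degrees=True),2).tolist(),"shift",np.round(E.T@(np.array(p)-s["position"])/1000,4).tolist())
def down(yaw):
    a=np.radians(yaw);c,s=np.cos(a),np.sin(a);return np.array([[c,s,0],[s,-c,0],[0,0,-1.]])
E
python3 - <<'E'
from h import *
from plant import sensors,eyes
s=sensors.sense();E=s["ee_rot"]
rel(s,[345,-485,300],s["ee_rot"])
import copy
t=dict(s);t["position"]=np.array([345,-485,300]);rel(t,[440,-260,330],E)
t["position"]=np.array([440,-260,330]);rel(t,[470,-20,330],E)
t["position"]=np.array([470,-20,330]);rel(t,[500,150,330],down(5))
w=eyes.get_image("wrist");print(w["hand_eye"],w["fx"])
E
```

```text
turn [0.0, 0.0, 0.0] shift [0.1762, -0.1561, -0.0612]
turn [0.0, 0.0, 0.0] shift [0.1605, -0.1841, -0.0297]
turn [0.0, 0.0, 0.0] shift [0.1035, -0.2186, 0.0003]
turn [-0.08, 0.01, 13.21] shift [0.0816, -0.1521, 0.0002]
[[-6.43410109e-04 -9.62995811e-01 -2.69515593e-01  6.81640948e+01]
 [ 9.99998941e-01 -2.67732283e-04 -1.43065697e-03  1.59988443e+00]
 [ 1.30555864e-03 -2.69516228e-01  9.62994963e-01 -1.35271107e+02]
 [ 0.00000000e+00  0.00000000e+00  0.00000000e+00  1.00000000e+00]] 304.1871159887075
```

Call:
step_arm([
  [[0,0,0],[0.035,-0.031,-0.012],1],
  [[0,0,0],[0.07,-0.062,-0.024],1],
  [[0,0,0],[0.105,-0.094,-0.036],1],
  [[0,0,0],[0.14,-0.125,-0.048],1],
  [[0,0,0],[0.176,-0.156,-0.061],1],
])

```text
time: 0.75
position: [345.5, -483.7, 300.6]
ee_rot: [[0.95, 0.312, -0.0], [0.312, -0.95, 0.0], [-0.0, -0.0, -1.0]]
contact_force: [1.3, -0.6, 0.4]
grip_width: 85.4
finger_force: 0.0
```

Call:
step_arm([
  [[0,0,0],[0.032,-0.037,-0.006],1],
  [[0,0,0],[0.064,-0.074,-0.012],1],
  [[0,0,0],[0.096,-0.11,-0.018],1],
  [[0,0,0],[0.128,-0.147,-0.024],1],
  [[0,0,0],[0.16,-0.184,-0.03],1],
])

```text
time: 1.25
position: [439.8, -258.8, 330.7]
ee_rot: [[0.95, 0.312, 0.0], [0.312, -0.95, -0.0], [0.0, 0.0, -1.0]]
contact_force: [1.0, -0.0, 0.3]
grip_width: 85.6
finger_force: 0.0
```

Call:
step_arm([
  [[0,0,0],[0.021,-0.044,0],1],
  [[0,0,0],[0.041,-0.087,0],1],
  [[0,0,0],[0.062,-0.131,0],1],
  [[0,0,0],[0.083,-0.175,0],1],
  [[0,0,0],[0.103,-0.219,0],1],
])

```text
time: 1.75
position: [468.8, -18.6, 330.6]
ee_rot: [[0.95, 0.312, 0.001], [0.312, -0.95, -0.0], [0.001, 0.0, -1.0]]
contact_force: [1.5, 0.4, 0.4]
grip_width: 85.1
finger_force: 0.0
```

Call:
step_arm([
  [[0,0,3],[0.02,-0.038,0],1],
  [[0,0,6],[0.041,-0.076,0],1],
  [[0,0,9],[0.061,-0.114,0],1],
  [[0,0,13],[0.082,-0.152,0],1],
  [[0,0,13],[0.082,-0.152,0],1],
])

```text
time: 2.25
position: [499.6, 157.4, 330.9]
ee_rot: [[0.995, 0.1, 0.002], [0.1, -0.995, 0.005], [0.002, -0.005, -1.0]]
contact_force: [0.1, 0.1, 1.2]
grip_width: 85.3
finger_force: 0.0
```

Run:
```python
from h import *
from plant import sensors,eyes
s=sensors.sense();d=eyes.get_image("wrist");np.save("w1.npy",dict(s=s,d=d),allow_pickle=True)
cv2.imwrite("pics/w1.png",cv2.resize(d["frame"],None,fx=1.5,fy=1.5,interpolation=cv2.INTER_CUBIC))
```

```text
(no output)
```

View pics/w1.png

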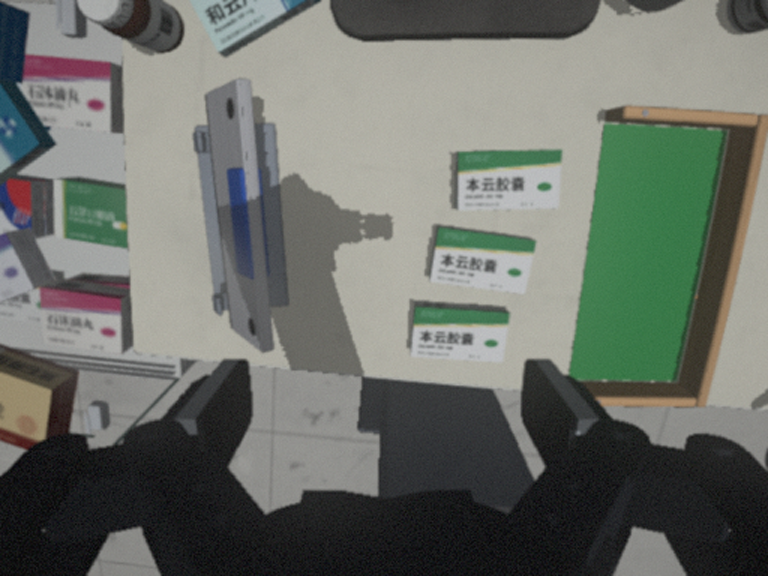

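The wrist view shows all of it: the bar with its blue face around (240,222), the cartons at (508,180), (483,258) and (460,332), and the bay floor with corners (605,124), (725,130), (680,382) and (572,378). These are in 1.5x pixels.

```bash
cat > m.py <<'E'
from h import *
from plant import eyes
np.set_printoptions(precision=1,suppress=True)
w=np.load("w1.npy",allow_pickle=True).item();d,s=w["d"],w["s"]
sc=eyes.get_image("scene")
def quad(m,lo):
    c=max(blobs(m,lo),key=cv2.contourArea);h=cv2.convexHull(c)
    return c,cv2.approxPolyN(h,4,ensure_convex=True).reshape(-1,2).astype(float)
def bmask(f,box):
    h=cv2.cvtColor(f,cv2.COLOR_BGR2HSV);m=cv2.inRange(h,(105,110,50),(130,255,255));k=np.zeros_like(m);x0,y0,x1,y1=box;k[y0:y1,x0:x1]=1;return m*k
cw,qw=quad(bmask(d["frame"],(140,100,180,200)),20)
cs,qs=quad(bmask(sc["frame"],(150,205,200,250)),20)
print("wrist",qw,"scene",qs)
# order: by (end along bar, top/bottom)
o=lambda q,ax:q
iw=np.argsort(qw[:,1]);U=sorted(qw[iw[:2]].tolist());D=sorted(qw[iw[2:]].tolist())
W=np.array([U[1],D[1],U[0],D[0]])   # top+x, top-x, bot+x, bot-x
i_=np.argsort(qs[:,0]-0*qs[:,1]); 
v=qs@np.array([-.5,.86]); j=np.argsort(v);T=sorted(qs[j[:2]].tolist());B=sorted(qs[j[2:]].tolist())
S=np.array([T[0],T[1],B[0],B[1]])
c1,r1=rays(d,W,s);c2,r2=rays(sc,S);P=[]
for a,b in zip(r1,r2):
    a=a/np.linalg.norm(a);b=b/np.linalg.norm(b)
    t=np.linalg.lstsq(np.c_[a,-b],c2-c1,rcond=None)[0];p,q=c1+a*t[0],c2+b*t[1];P.append((p+q)/2);print((p+q)/2,np.linalg.norm(p-q))
P=np.array(P);print("len",np.linalg.norm(P[0]-P[1]),np.linalg.norm(P[2]-P[3]),"h",np.linalg.norm(P[0]-P[2]),np.linalg.norm(P[1]-P[3]),"mean",P.mean(0))
up=(P[0]+P[1]-P[2]-P[3]);print("up",up/np.linalg.norm(up))
ax=P[0]+P[2]-P[1]-P[3];print("yaw",np.degrees(np.arctan2(ax[1],ax[0])),"slope z",ax[2]/np.linalg.norm(ax))
# cartons, bay: wrist
f=d["frame"];h=cv2.cvtColor(f,cv2.COLOR_BGR2HSV)
g=cv2.inRange(h,(45,100,50),(85,255,255))
for c in blobs(g,150):
    r=cv2.minAreaRect(c)
    if r[0][0]<250:continue
    big=cv2.contourArea(c)>3000;z=0 if big else 24
    q=cv2.approxPolyN(cv2.convexHull(c),4,ensure_convex=True).reshape(-1,2)
    print("BAY" if big else "stripe");print(plane(d,q,z,s))
wh=cv2.inRange(h,(0,0,165),(180,22,255))
m=((wh>0)|(g>0)).astype(np.uint8);m[:95]=0;m[245:]=0;m[:,:270]=0;m[:,376:]=0
for c in blobs(m,600):
    q=cv2.approxPolyN(cv2.convexHull(c),4,ensure_convex=True).reshape(-1,2)
    Q=plane(d,q,24,s)[:,:2];r=cv2.minAreaRect(plane(d,c.reshape(-1,2),24,s)[:,:2].astype(np.float32));print("carton",r);print(Q)
E
python3 m.py
```

```text
wrist [[167. 167.]
 [155. 148.]
 [151. 113.]
 [162. 112.]] scene [[187. 228.]
 [182. 240.]
 [164. 226.]
 [170. 216.]]
[552.2 275.5 102.7] 1.6571105039686995
[484.  264.7  97.3] 8.515579462897422
[548.7 295.5  81.2] 0.8973865667896184
[497.3 283.5  64.2] 24.71546151137479
len 69.30365899605623 55.44698194452458 h 29.614899716686946 40.23881517179915 mean [520.6 279.8  86.4]
up [-0.1 -0.6  0.8]
yaw 10.794240072871988 slope z 0.18085103566830263
stripe
[[430.2  27.9  24. ]
 [422.1  26.5  24. ]
 [412.6 120.3  24. ]
 [428.9 120.7  24. ]]
stripe
[[506.5  13.9  24. ]
 [497.7  12.3  24. ]
 [495.3 107.8  24. ]
 [511.7 106.9  24. ]]
stripe
[[593.4   5.1  24. ]
 [585.3   3.6  24. ]
 [568.4  95.8  24. ]
 [583.3  97.8  24. ]]
BAY
[[ 635.5 -170.4    0. ]
 [ 363.2 -191.5    0. ]
 [ 353.7  -64.3    0. ]
 [ 626.8  -44.4    0. ]]
carton ((482.0782775878906, 52.875244140625), (228.13201904296875, 167.9566192626953), 6.341859340667725)
[[602.    2.4]
 [378.  -43.2]
 [361.5 123.9]
 [586.2 148.9]]
```

```bash
sed -i 's/(105,110,50),(130,255,255)/(105,90,20),(130,255,255)/' m.py; python3 m.py | head -13
python3 - <<'E'
from h import *
w=np.load("w1.npy",allow_pickle=True).item();f=w["d"]["frame"]
print(cv2.cvtColor(f,cv2.COLOR_BGR2HSV)[[140,160,175,182]][:,150:175:3].tolist())
c=f[45:245,125:200];cv2.imwrite("pics/bar.png",cv2.resize(c,None,fx=3,fy=3,interpolation=cv2.INTER_CUBIC))
E
```

```text
wrist [[162. 112.]
 [168. 178.]
 [156. 158.]
 [151. 112.]] scene [[188. 228.]
 [182. 240.]
 [164. 226.]
 [170. 215.]]
[552.5 274.9 105.3] 2.136314204953551
[472.4 264.1 102.2] 3.397700618502958
[549.8 295.5  80.7] 0.3457626148822144
[486.6 283.8  68.9] 17.325054715377192
len 80.79605405017043 65.35190030730969 h 32.1074822107466 41.14988757926877 mean [515.3 279.6  89.3]
up [-0.2 -0.6  0.8]
[[[130, 9, 86], [110, 29, 80], [112, 121, 78], [113, 111, 85], [112, 129, 91], [112, 51, 90], [90, 8, 95], [90, 8, 92], [115, 55, 83]], [[90, 8, 96], [120, 9, 89], [111, 56, 86], [113, 90, 82], [114, 99, 80], [112, 120, 91], [96, 14, 94], [110, 8, 95], [99, 19, 93]], [[0, 0, 115], [120, 2, 114], [0, 0, 95], [117, 54, 90], [113, 58, 93], [113, 81, 91], [110, 67, 95], [120, 3, 96], [98, 11, 95]], [[90, 5, 104], [60, 4, 120], [150, 2, 109], [117, 24, 96], [111, 58, 92], [113, 73, 87], [111, 76, 94], [90, 3, 98], [130, 8, 97]]]
```

```bash
sed -i 's/(105,90,20)/(105,45,20)/; s/(140,100,180,200)/(148,105,171,195)/' m.py; python3 m.py | head -16
```

```text
wrist [[163. 112.]
 [169. 186.]
 [158. 180.]
 [150. 112.]] scene [[188. 228.]
 [182. 241.]
 [163. 226.]
 [170. 215.]]
[552.8 274.3 104.9] 3.101908159028071
[464.5 264.3 105.8] 2.3291025723640995
[550.  297.3  81. ] 1.772742947281007
[462.3 285.2  77.6] 1.7024463493061255
len 88.80884668378894 88.52620502083137 h 33.25118921478413 35.17049250505975 mean [507.4 280.3  92.3]
up [ 0.1 -0.6  0.8]
yaw 7.156693313696746 slope z 0.014600422063786625
stripe
[[430.2  27.9  24. ]
```

Bar grip: face 88.7 x 34 mm, so it matches the sizes given. Now the pre-grasp along the slant.

```bash
cat > g.py <<'E'
from h import *
from plant import sensors
s=sensors.sense()
a=np.radians(7.15);yr=np.array([-np.sin(a),np.cos(a),0]);t=np.radians(35)
tz=np.sin(t)*yr-np.cos(t)*np.array([0,0,1]);ty=-(np.cos(t)*yr+np.sin(t)*np.array([0,0,1]))
R=np.c_[np.cross(ty,tz),ty,tz];G=np.array([508.3,273,87.1])+8*tz
if __name__=="__main__":
    print(R,G,G-100*tz);rel(s,G-100*tz,R);rel(s,G,R)
E
python3 g.py
```

```text
[[ 0.9922237   0.10195773 -0.07139157]
 [ 0.1244674  -0.81278207  0.56911613]
 [ 0.         -0.57357644 -0.81915204]] [507.72886745 277.55292906  80.54678365] [514.86802437 220.64131582 162.46198807]
turn [35.06, -0.57, -1.97] shift [0.0224, -0.0712, 0.1675]
turn [35.06, -0.57, -1.97] shift [0.0205, -0.1286, 0.2493]
```

Call:
step_arm([
  [[7,-0.1,-0.4],[0.004,-0.014,0.033],1],
  [[14,-0.2,-0.8],[0.009,-0.028,0.067],1],
  [[21,-0.3,-1.2],[0.013,-0.042,0.1],1],
  [[28,-0.4,-1.6],[0.018,-0.056,0.134],1],
  [[35,-0.5,-2],[0.022,-0.071,0.167],1],
])

```text
time: 2.95
position: [516.2, 220.0, 162.8]
ee_rot: [[0.993, 0.103, -0.065], [0.122, -0.812, 0.571], [0.005, -0.575, -0.818]]
contact_force: [0.4, 1.1, -0.6]
grip_width: 85.8
finger_force: 0.0
```

Run:
```python
from h import *
from g import *
from plant import sensors,eyes
s=sensors.sense();d=eyes.get_image("wrist");f=d["frame"]
print(s["position"],s["joint_pos"]);s=sensors.sense();rel(s,G,R)
a=np.radians(7.15);X=R[:,0];yb=-R[:,1];zb=-R[:,2];C=np.array([508.3,273,87.1])
for x in(-45,45):
  for z in(-17,17):
    p=proj(d,[C+x*X+z*zb+9*yb],s)[0];cv2.circle(f,tuple(int(v) for v in p),2,(0,0,255),-1)
for x in(-110,110): 
    p=proj(d,[C+x*X+18*zb],s)[0];cv2.circle(f,tuple(int(v) for v in p),2,(0,255,255),-1)
cv2.imwrite("pics/w2.png",cv2.resize(f,None,fx=1.5,fy=1.5))
```

```text
[516.19112931 219.96300619 162.79629035] [ 0.30571576  0.64007936 -0.66559053  2.10190621 -0.51330462  0.48040499
 -1.23331237]
turn [-0.59, 0.49, -1.03] shift [0.0028, -0.0093, 0.0927]
```

View pics/w2.png

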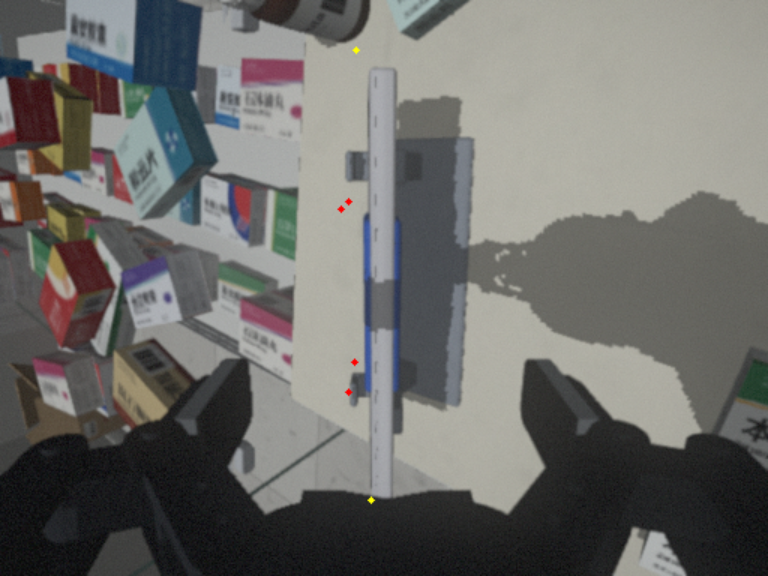

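The view shows the bar aligned vertically in the image, with its top edge at column 380 and its blue grip at rows 215–395. The overlay is shifted because the arm was still settling when I read the state, so I'll read it again settled.

```bash
cat > w.py <<'E'
from g import *
from plant import sensors,eyes
np.set_printoptions(precision=2,suppress=True)
for i in range(2):
    s=sensors.sense();d=eyes.get_image("wrist");print(s["position"])
f=d["frame"];hsv=cv2.cvtColor(f,cv2.COLOR_BGR2HSV)
rel(s,G-100*R[:,2],R);rel(s,G,R)
C=np.array([508.3,273,87.1]);X=R[:,0];yb=-R[:,1];zb=-R[:,2]
print("expect bar ends top mid",proj(d,[C+x*X+18*zb for x in(110,-110)],s).tolist())
print("expect blue y-side top",proj(d,[C+x*X+17*zb+y*yb for x in(45,-45) for y in (9,-9)],s).tolist())
b=cv2.inRange(hsv,(105,110,40),(130,255,255));b[:,:225]=0;b[:,290:]=0
ys,xs=np.nonzero(b);print("blue box",xs.min(),xs.max(),ys.min(),ys.max())
E
python3 w.py
```

```text
[513.25 216.32 150.55]
[512.42 215.44 153.54]
turn [-0.19, 0.53, -1.01] shift [0.0029, -0.0092, -0.0045]
turn [-0.19, 0.53, -1.01] shift [0.0038, -0.0088, 0.0955]
expect bar ends top mid [[238.69661236845639, 32.269033417242696], [248.2631199653657, 329.54781841815816]]
expect blue y-side top [[228.6196194578496, 137.88435291055893], [255.3966421083947, 137.37026500730843], [233.99176620451883, 258.27355601019093], [257.82624994149967, 257.95244706753937]]
blue box 229 255 139 257
```

Call:
step_arm([
  [[-0.2,0.5,-1],[0.003,-0.009,0],1],
  [[-0.2,0.5,-1],[0.003,-0.009,0],1],
  [[-0.2,0.5,-1],[0.003,-0.009,0],1],
  [[-0.2,0.5,-1],[0.003,-0.009,0],1],
])

```text
time: 3.5
position: [517.2, 231.0, 171.3]
ee_rot: [[0.99, 0.128, -0.058], [0.138, -0.813, 0.566], [0.025, -0.568, -0.823]]
contact_force: [-0.4, 0.1, 0.4]
grip_width: 85.4
finger_force: 0.0
```

```bash
python3 w.py
```

```text
[517.24 230.95 171.32]
[517.08 230.63 170.7 ]
turn [0.34, -0.71, 1.38] shift [-0.0038, 0.0125, 0.0012]
turn [0.34, -0.71, 1.38] shift [-0.005, 0.0119, 0.1012]
expect bar ends top mid [[279.0022608398083, 48.84210840843565], [268.0482216383908, 334.80928083937465]]
expect blue y-side top [[262.41913569513645, 148.27316267661092], [288.1111773309749, 148.87914942809627], [259.2295372697596, 264.52064054607945], [282.3577414072327, 264.92106552096106]]
blue box 257 285 147 263
```

Call:
step_arm([
  [[0.3,-0.7,1.4],[-0.005,0.01,0.005],1],
  [[0.3,-0.7,1.4],[-0.005,0.01,0.03],1],
  [[0.3,-0.7,1.4],[-0.005,0.01,0.06],1],
  [[0.3,-0.7,1.4],[-0.005,0.01,0.06],1],
  [[0.3,-0.7,1.4],[-0.005,0.01,0.06],1],
])

```text
time: 4.1
position: [508.7, 254.7, 112.5]
ee_rot: [[0.992, 0.096, -0.076], [0.122, -0.812, 0.57], [-0.007, -0.575, -0.818]]
contact_force: [0.7, 1.0, 0.1]
grip_width: 85.4
finger_force: 0.0
```

```bash
python3 w.py
```

```text
[508.65 254.71 112.54]
[509.4  254.46 113.13]
turn [-0.09, 0.17, -0.33] shift [0.001, -0.0003, -0.0601]
turn [-0.09, 0.17, -0.33] shift [0.0013, -0.0002, 0.0399]
expect bar ends top mid [[253.74114143560513, 8.73910227120814], [257.1467871168021, 392.19132570605575]]
expect blue y-side top [[236.93162535569851, 153.21111160158108], [273.08354140215386, 152.98160685815483], [240.93898660377178, 307.3998716191193], [271.8284101568037, 307.28349319215044]]
blue box 237 270 152 306
```

Well aligned. I'll go in and close.

Call:
step_arm([
  [[0,0,0],[0.001,0,0.02],1],
  [[0,0,0],[0.001,-0.001,0.04],1],
  [[0,0,0],[0.001,-0.001,0.04],1],
  [[0,0,0],[0.001,-0.001,0.04],0.5],
  [[0,0,0],[0.001,-0.001,0.04],0],
])

```text
time: 4.7
position: [508.2, 278.1, 82.1]
ee_rot: [[0.993, 0.097, -0.072], [0.121, -0.813, 0.57], [-0.003, -0.575, -0.818]]
contact_force: [-0.0, 0.2, -0.3]
grip_width: 59.3
finger_force: 0.0
```

Call:
step_arm([
  [[0,0,0],[0,0,0],0],
  [[0,0,0],[0,0,0],0],
  [[0,0,0],[0,0,0],0],
  [[0,0,0],[0,0,0],0],
  [[0,0,0],[0,0,0],0],
])

```text
time: 5.2
position: [507.5, 280.6, 83.1]
ee_rot: [[0.992, 0.099, -0.074], [0.124, -0.811, 0.572], [-0.004, -0.577, -0.817]]
contact_force: [-1.4, 0.1, 7.4]
grip_width: 17.4
finger_force: 59.6
```

Call:
step_arm([
  [[0,0,0],[0,0,-0.02],0],
  [[0,0,0],[0,0,-0.05],0],
  [[0,0,0],[0,0,-0.08],0],
  [[0,0,0],[0,0,-0.12],0],
  [[0,0,0],[0,0,-0.15],0],
])

```text
time: 5.7
position: [518.5, 191.6, 204.9]
ee_rot: [[0.993, 0.097, -0.073], [0.121, -0.813, 0.569], [-0.004, -0.574, -0.819]]
contact_force: [1.0, -0.2, -3.2]
grip_width: 17.4
finger_force: 59.3
```

Call:
step_arm([
  [[0,0,0],[0,0,0],0],
  [[0,0,0],[0,0,0],0],
  [[0,0,0],[0,0,0],0],
])

```text
time: 6.0
position: [516.8, 193.9, 202.8]
ee_rot: [[0.992, 0.097, -0.077], [0.124, -0.812, 0.57], [-0.007, -0.575, -0.818]]
contact_force: [-0.6, 0.0, -2.6]
grip_width: 17.6
finger_force: 59.3
```

Run:
```python
from h import *
from plant import sensors
s=sensors.sense();print(s["position"],s["grip_width"],s["time"],s["contact_force"])
O=np.array([500,-182,0]);a=np.radians(4.15);bx=np.array([np.sin(a),-np.cos(a),0]);by=np.array([np.cos(a),np.sin(a),0])
p=O-340*bx-1*by;print(p);p[2]=150;rel(s,p,down(4.15))
```

```text
[516.84107994 193.88100885 202.84901802] 17.591775667500205 6.0 [-0.57374671  0.03691918 -2.59559062]
[474.39755357 157.0361555    0.        ]
turn [-35.1, 1.31, 2.76] shift [-0.0463, 0.0562, 0.0255]
```

Call:
step_arm([
  [[-7,0.3,0.6],[-0.009,0.011,0.005],0],
  [[-14,0.5,1.1],[-0.018,0.022,0.01],0],
  [[-21,0.8,1.7],[-0.028,0.034,0.015],0],
  [[-28,1,2.2],[-0.037,0.045,0.02],0],
  [[-35.1,1.3,2.8],[-0.046,0.056,0.026],0],
])

```text
time: 6.5
position: [474.7, 157.5, 149.6]
ee_rot: [[0.997, 0.071, 0.001], [0.071, -0.997, -0.005], [0.0, 0.005, -1.0]]
contact_force: [-1.1, 0.5, -3.9]
grip_width: 17.2
finger_force: 59.4
```

Call:
step_arm([
  [[0,0,0],[0,0,0],0],
  [[0,0,0],[0,0,0],0],
  [[0,0,0],[0,0,0],0],
])

```text
time: 6.8
position: [475.9, 156.9, 149.9]
ee_rot: [[0.998, 0.07, 0.0], [0.07, -0.998, 0.0], [0.0, -0.0, -1.0]]
contact_force: [1.0, -0.0, -2.3]
grip_width: 17.3
finger_force: 59.7
```

Run:
```python
from h import *
from plant import sensors,eyes
np.set_printoptions(precision=1,suppress=True)
s=sensors.sense();print(s["position"],s["ee_rot"].round(3).tolist(),s["grip_width"],s["time"])
O=np.array([500,-182,0]);a=np.radians(4.15);bx=np.array([np.sin(a),-np.cos(a),0]);by=np.array([np.cos(a),np.sin(a),0])
p=O-340*bx-1*by;p[2]=90;rel(s,p,down(4.15))
sc=eyes.get_image("scene");f=sc["frame"]
P=s["position"];zt=np.array([0,0,1]);X=s["ee_rot"][:,0];Y=-s["ee_rot"][:,1]
q=proj(sc,[P+x*X-54*zt+6*Y for x in(110,-110)]+[P+x*X+26*zt+6*Y for x in(110,-110)]);print(q)
for v in q: cv2.circle(f,tuple(int(round(t)) for t in v),0,(0,0,255),-1)
x,y=q.mean(0).astype(int);cv2.imwrite("pics/s2.png",cv2.resize(f[y-50:y+70,x-70:x+90],None,fx=5,fy=5,interpolation=cv2.INTER_NEAREST))
```

```text
[475.9 156.9 149.9] [[0.998, 0.07, 0.0], [0.07, -0.998, 0.0], [0.0, -0.0, -1.0]] 17.266974609297943 6.8
turn [-0.02, -0.01, -0.16] shift [-0.0015, -0.0003, 0.0599]
[[201.9 204.2]
 [249.  237. ]
 [200.4 177.1]
 [248.9 206.3]]
```

View pics/s2.png

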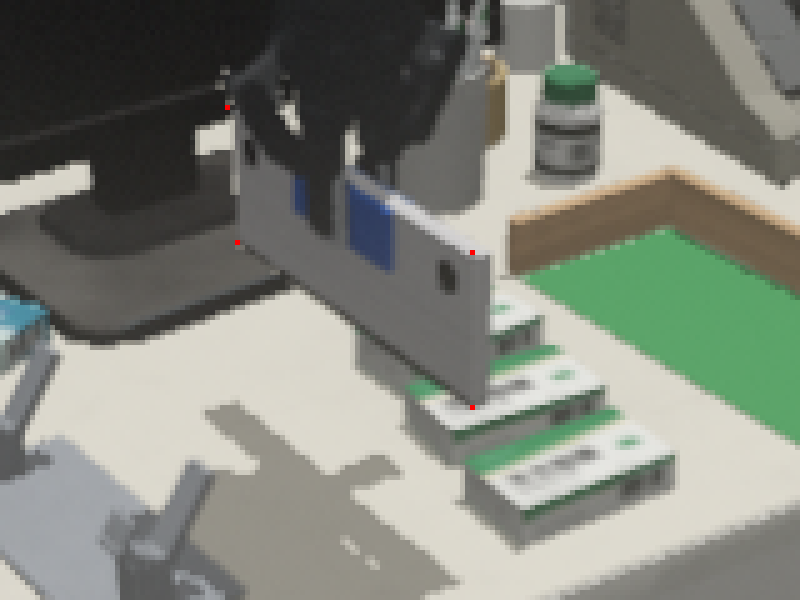

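The bar hangs upright and level, with all four predicted corners (red) on the bar corners. The bottom edge is 54 mm below the TCP and the cartons are just ahead of it. Lowering behind the cartons.

Call:
step_arm([
  [[0,0,0],[-0.001,0,0.03],0],
  [[0,0,0],[-0.001,0,0.06],0],
  [[0,0,0],[-0.001,0,0.08],0],
  [[0,0,0],[-0.001,0,0.092],0],
  [[0,0,0],[-0.001,0,0.092],0],
])

```text
time: 7.35
position: [475.4, 155.2, 57.4]
ee_rot: [[0.998, 0.066, -0.001], [0.066, -0.998, -0.001], [-0.001, 0.0, -1.0]]
contact_force: [0.3, -0.0, -2.8]
grip_width: 17.1
finger_force: 59.7
```

Call:
step_arm([
  [[0,0,0],[0,0,0],0],
  [[0,0,0],[0,0,0],0],
])

```text
time: 7.55
position: [476.4, 156.9, 59.6]
ee_rot: [[0.998, 0.069, 0.004], [0.069, -0.998, 0.001], [0.004, -0.001, -1.0]]
contact_force: [-0.6, 0.1, -2.2]
grip_width: 17.5
finger_force: 59.7
```

```bash
cat > b.py <<'E'
from h import *
from plant import sensors
s=sensors.sense();np.set_printoptions(precision=1,suppress=True)
O=np.array([500,-182,0]);a=np.radians(4.15);bx=np.array([np.sin(a),-np.cos(a),0]);by=np.array([np.cos(a),np.sin(a),0])
P=s["position"];print("t",s["time"],"bay xy",(P-O)@bx,(P-O)@by,"z",P[2],s["contact_force"],s["grip_width"])
for X in(-220,-130,-104):
    p=O+X*bx-1*by;p[2]=58;rel(s,p,down(4.15))
E
python3 b.py
```

```text
t 7.55 bay xy -339.7204996892689 1.036937382875923 z 59.642321699469065 [-0.6  0.1 -2.2] 17.53121259135948
turn [-0.04, -0.23, -0.21] shift [-0.0016, 0.1197, 0.0016]
turn [-0.04, -0.23, -0.21] shift [-0.0013, 0.2097, 0.0015]
turn [-0.04, -0.23, -0.21] shift [-0.0012, 0.2357, 0.0015]
```

Call:
step_arm([
  [[0,0,0],[-0.001,0.012,0.001],0],
  [[0,0,0],[-0.001,0.024,0.001],0],
  [[0,0,0],[-0.001,0.036,0.001],0],
  [[0,0,0],[-0.001,0.048,0.001],0],
  [[0,0,0],[-0.001,0.06,0.001],0],
])

```text
time: 8.05
position: [478.8, 95.7, 57.9]
ee_rot: [[0.998, 0.069, 0.002], [0.069, -0.998, -0.0], [0.002, 0.0, -1.0]]
contact_force: [0.8, 0.4, -2.3]
grip_width: 17.2
finger_force: 59.8
```

Call:
step_arm([
  [[0,0,0],[0,0.012,0],0],
  [[0,0,0],[0,0.024,0],0],
  [[0,0,0],[0,0.036,0],0],
  [[0,0,0],[0,0.048,0],0],
  [[0,0,0],[0,0.06,0],0],
])

```text
time: 8.55
position: [482.9, 36.3, 57.7]
ee_rot: [[0.998, 0.07, 0.002], [0.07, -0.998, -0.0], [0.002, 0.0, -1.0]]
contact_force: [0.4, 0.4, -2.2]
grip_width: 16.9
finger_force: 59.8
```

Call:
step_arm([
  [[0,0,0],[0,0.01,0],0],
  [[0,0,0],[0,0.02,0],0],
  [[0,0,0],[0,0.03,0],0],
  [[0,0,0],[0,0.04,0],0],
  [[0,0,0],[0,0.04,0],0],
])

```text
time: 9.05
position: [485.5, -5.0, 57.7]
ee_rot: [[0.998, 0.067, 0.002], [0.067, -0.998, -0.001], [0.001, 0.001, -1.0]]
contact_force: [-0.2, -0.7, -3.2]
grip_width: 16.5
finger_force: 59.7
```

Run:
```python
exec(open("b.py").read())
from plant import eyes
d=eyes.get_image("top")
cv2.imwrite("pics/t3.png",cv2.resize(d["frame"][160:270,200:320],None,fx=5,fy=5,interpolation=cv2.INTER_CUBIC))
```

```text
t 9.05 bay xy -177.62282729944198 -1.6784823131908873 z 57.66973804075855 [-0.2 -0.7 -3.2] 16.530303103679536
turn [0.08, -0.08, -0.32] shift [0.0004, -0.0424, -0.0004]
turn [0.08, -0.08, -0.32] shift [0.0009, 0.0476, -0.0003]
turn [0.08, -0.08, -0.32] shift [0.0011, 0.0736, -0.0002]
```

View pics/t3.png

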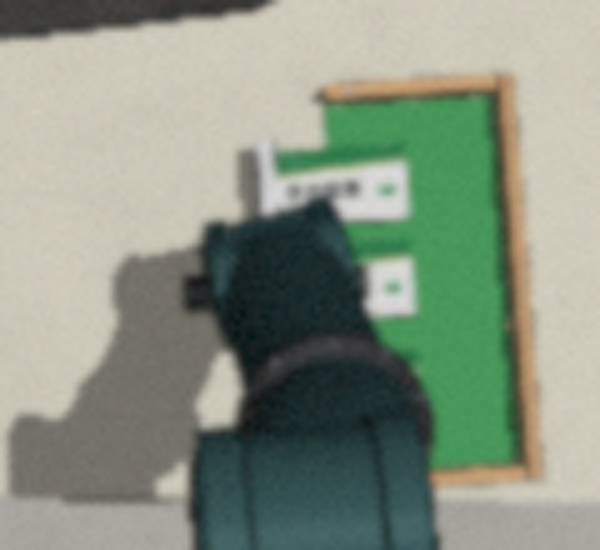

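The cartons are moving in together, squared up on the bar, and are inside the mouth with their front ends at about column 410. Pushing on.

Call:
step_arm([
  [[0,0,0],[0,0.012,0],0],
  [[0,0,0],[0,0.024,0],0],
  [[0,0,0],[0,0.036,0],0],
  [[0,0,0],[0,0.048,0],0],
  [[0,0,0],[0,0.06,0],0],
])

```text
time: 9.6
position: [489.8, -63.9, 57.7]
ee_rot: [[0.998, 0.069, 0.002], [0.069, -0.998, -0.0], [0.002, 0.0, -1.0]]
contact_force: [0.4, 0.9, -2.5]
grip_width: 17.4
finger_force: 59.6
```

Call:
step_arm([
  [[0,0,0],[0,0.003,0],0],
  [[0,0,0],[0,0.006,0],0],
  [[0,0,0],[0,0.009,0],0],
  [[0,0,0],[0,0.009,0],0],
])

```text
time: 10.0
position: [490.5, -71.6, 57.8]
ee_rot: [[0.998, 0.07, 0.002], [0.07, -0.998, -0.0], [0.002, 0.0, -1.0]]
contact_force: [0.1, -1.0, -2.6]
grip_width: 17.3
finger_force: 59.7
```

```bash
python3 b.py
```

```text
t 10.0 bay xy -110.75116694918762 -1.458480954721506 z 57.75444337324976 [ 0.1 -1.  -2.6] 17.344676101678594
turn [0.02, -0.12, -0.14] shift [0.0002, -0.1092, -0.0003]
turn [0.02, -0.12, -0.14] shift [0.0004, -0.0192, -0.0002]
turn [0.02, -0.12, -0.14] shift [0.0005, 0.0068, -0.0002]
```

Now small steps until the force rises.

Call:
step_arm([
  [[0,0,0],[0,0.002,0],0],
  [[0,0,0],[0,0.004,0],0],
  [[0,0,0],[0,0.006,0],0],
  [[0,0,0],[0,0.006,0],0],
])

```text
time: 10.4
position: [490.8, -77.3, 57.7]
ee_rot: [[0.998, 0.071, 0.002], [0.071, -0.998, 0.0], [0.002, -0.0, -1.0]]
contact_force: [-0.7, 0.4, -2.7]
grip_width: 17.0
finger_force: 59.8
```

Call:
step_arm([
  [[0,0,0],[0,0.002,0],0],
  [[0,0,0],[0,0.003,0],0],
  [[0,0,0],[0,0.003,0],0],
])

```text
time: 10.7
position: [490.8, -77.7, 57.8]
ee_rot: [[0.997, 0.072, 0.002], [0.072, -0.997, 0.003], [0.002, -0.003, -1.0]]
contact_force: [-1.0, 6.5, -1.2]
grip_width: 17.1
finger_force: 60.2
```

Call:
step_arm([
  [[0,0,0],[0,0.001,0],0],
  [[0,0,0],[0,0.002,0],0],
  [[0,0,0],[0,0.002,0],0],
])

```text
time: 11.0
position: [490.8, -77.8, 57.8]
ee_rot: [[0.997, 0.073, 0.001], [0.073, -0.997, 0.005], [0.002, -0.005, -1.0]]
contact_force: [-1.9, 10.1, -0.2]
grip_width: 17.3
finger_force: 60.6
```

Run:
```python
exec(open("b.py").read())
from plant import eyes
s=sensors.sense();d=eyes.get_image("wrist");np.save("w4.npy",dict(s=s,d=d),allow_pickle=True)
f=d["frame"];cv2.imwrite("pics/w4.png",cv2.resize(f,None,fx=1.5,fy=1.5))
```

```text
t 11.0 bay xy -104.54862027552556 -1.5964453031827164 z 57.77744882710091 [-1.9 10.1 -0.2] 17.255008060569956
turn [-0.26, -0.1, 0.05] shift [0.0007, -0.1155, 0.0003]
turn [-0.26, -0.1, 0.05] shift [0.0006, -0.0255, -0.0001]
turn [-0.26, -0.1, 0.05] shift [0.0006, 0.0005, -0.0002]
```

View pics/w4.png

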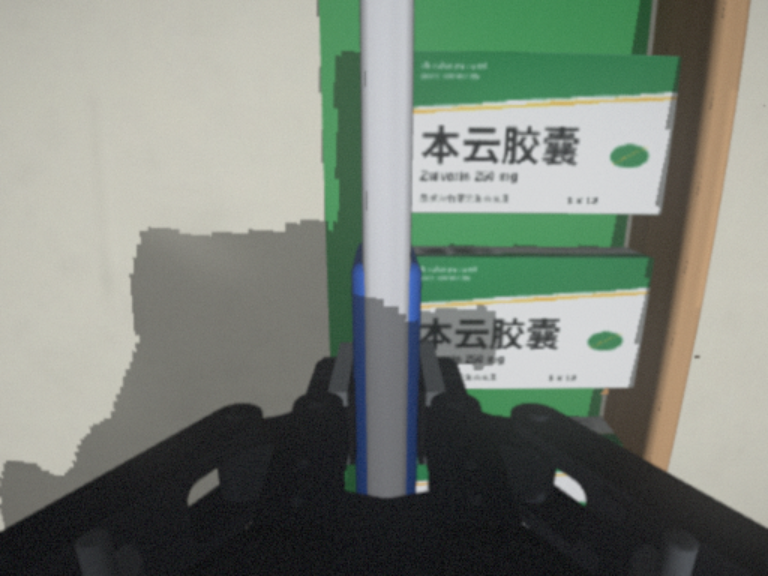

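The cartons lie square between the bar (column 390) and the back wall (column 680). Now backing off and setting the bar down.

Call:
step_arm([
  [[0,0,0],[0,-0.01,0],0],
  [[0,0,0],[0,-0.035,0],0],
  [[0,0,0],[0,-0.07,0],0],
  [[0,0,0],[0,-0.11,0],0],
  [[0,0,0],[0,-0.155,0],0],
])

```text
time: 11.55
position: [480.8, 71.8, 57.8]
ee_rot: [[0.998, 0.066, 0.003], [0.066, -0.998, -0.002], [0.003, 0.002, -1.0]]
contact_force: [1.9, 0.6, -2.5]
grip_width: 17.2
finger_force: 59.9
```

Call:
step_arm([
  [[0,0,0],[0,0,0],0],
  [[0,0,0],[0,0,0],0],
  [[0,0,0],[0,0,0.001],0],
  [[0,0,0],[0,0,0.002],0],
  [[0,0,0],[0,0,0.002],0],
])

```text
time: 12.05
position: [480.4, 70.4, 55.6]
ee_rot: [[0.998, 0.067, 0.002], [0.067, -0.998, -0.001], [0.002, 0.001, -1.0]]
contact_force: [0.2, 0.2, -2.5]
grip_width: 17.3
finger_force: 59.9
```

Call:
step_arm([
  [[0,0,0],[0,0,0.001],0],
  [[0,0,0],[0,0,0.002],0],
  [[0,0,0],[0,0,0.002],0],
])

```text
time: 12.35
position: [480.8, 71.1, 54.6]
ee_rot: [[0.998, 0.068, 0.003], [0.068, -0.998, -0.001], [0.002, 0.001, -1.0]]
contact_force: [-0.3, -1.1, 8.5]
grip_width: 17.0
finger_force: 61.2
```

Contact with the worktop (8.5 N). Releasing, then straight up.

Call:
step_arm([
  [[0,0,0],[0,0,0],0.15],
  [[0,0,0],[0,0,0],0.3],
  [[0,0,0],[0,0,0],0.5],
  [[0,0,0],[0,0,0],0.7],
  [[0,0,0],[0,0,0],0.7],
])

```text
time: 12.85
position: [480.4, 72.2, 53.6]
ee_rot: [[0.998, 0.07, 0.002], [0.07, -0.998, 0.0], [0.002, 0.0, -1.0]]
contact_force: [-0.6, 0.9, -0.3]
grip_width: 59.6
finger_force: 0.0
```

Call:
step_arm([
  [[0,0,0],[0,0,-0.01],0.7],
  [[0,0,0],[0,0,-0.03],0.7],
  [[0,0,0],[0,0,-0.06],0.7],
  [[0,0,0],[0,0,-0.1],0.7],
  [[0,0,0],[0,0,-0.14],0.7],
])

```text
time: 13.35
position: [479.4, 72.0, 195.4]
ee_rot: [[0.998, 0.07, 0.001], [0.07, -0.998, -0.0], [0.001, 0.0, -1.0]]
contact_force: [1.3, 0.4, 0.2]
grip_width: 59.8
finger_force: 0.0
```

Call:
step_arm([
  [[0,0,0],[0,-0.02,-0.03],0.7],
  [[0,0,0],[0,-0.04,-0.06],0.7],
  [[0,0,0],[0,-0.04,-0.06],0.7],
  [[0,0,0],[0,-0.04,-0.06],0.7],
  [[0,0,0],[0,-0.04,-0.06],0.7],
])

```text
time: 13.85
position: [476.2, 111.0, 252.9]
ee_rot: [[0.998, 0.069, -0.0], [0.069, -0.998, -0.001], [-0.0, 0.001, -1.0]]
contact_force: [-0.3, -0.5, -0.6]
grip_width: 59.9
finger_force: 0.0
```

Run:
```python
exec(open("b.py").read())
from plant import eyes
d=eyes.get_image("wrist");a=eyes.get_image("scene")["frame"][180:290,180:380];f=d["frame"]
cv2.imwrite("pics/end.png",np.vstack([cv2.resize(f[:240],(640,300)),cv2.resize(a,(640,290))]))
```

```text
t 13.85 bay xy -293.9315619500933 -2.5681286636187686 z 252.9237939028897 [-0.3 -0.5 -0.6] 59.9360463627306
turn [0.07, 0.01, -0.19] shift [0.0018, 0.0737, 0.195]
turn [0.07, 0.01, -0.19] shift [0.0021, 0.1637, 0.1951]
turn [0.07, 0.01, -0.19] shift [0.0022, 0.1897, 0.1952]
```

View pics/end.png

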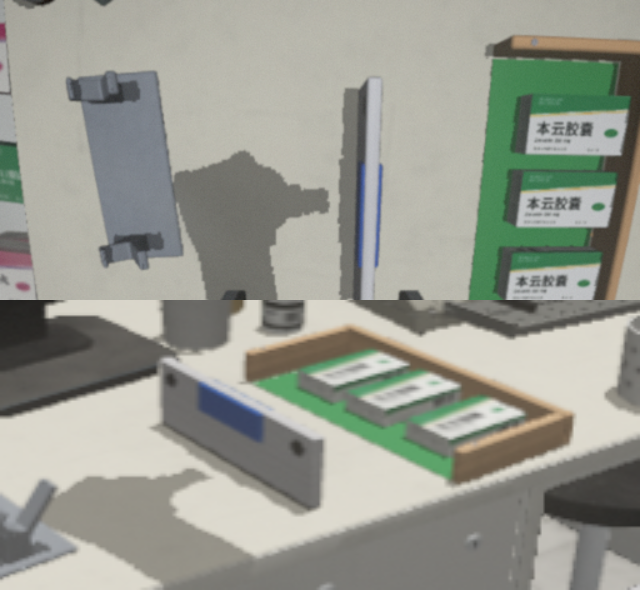

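The bar stands upright in front of the bay and the three cartons lie square at the back wall. The gripper is clear.

```bash
python3 -c "
from plant import order
print(order.finish_job())"
```

```text
the job is handed in; nothing more can be done
None
```

I handed the job in at about 14 s: the last camera view showed all three cartons square against the bay's back wall and the straightedge standing released on the worktop, about 150 mm clear of the cartons; the hand-in gave no verdict.

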